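Set the bench magnifier over the culture dish

TASK

Set up the bench magnifier for reading the culture dish: swing it round on its post until the lens is centred above the dish that lies on the rest, and tilt the lens down until it is level (parallel to the desk). Leave the dish in its rest, and leave the amber bottle, the timer and the specimen jar as they stand.

Things in the scene. Friction and masses are not known exactly. Their poses are not given: they have to be found in the camera images.
- stand: fixed bench magnifier stand: grey round foot 96 mm across and 12 mm high with an upright steel post. Origin on the desk, on the post's axis, which is the swivel axis
- swivel (a joint): swivel angle of the magnifier's arm about the post, rad, positive anticlockwise seen from above, 0 when the arm points along the stand's own +x; it turns from -1.9 to 1.9, stiffly, and stays where it is left (about 0.12 N m of friction)
- tilt (a joint): tilt angle of the lens head about the level hinge at the arm's end, rad: 0 is level, positive when the ball end points up; range -0.7 to 1.25; stays where it is left (about 0.16 N m of friction)
- tilt_hinge (a point): centre of the tilt hinge, on the arm 50 mm out from the post's axis, 130 mm above the desk at all times; its x axis points out along the arm, the hinge axis is its y axis
- lens_centre (a point): centre of the round lens, 43 mm from the tilt hinge (so 93 mm from the post's axis when level); x axis from the hinge to the ball, z axis along the lens's optical axis. The grey lens ring is 68 mm in outer diameter and 12 mm thick
- ball (a point): centre of the black ball grip, 18 mm in diameter, at the far end of the lens head, 103 mm from the tilt hinge and on the line through the lens's centre; it sits on a 7 mm stem that leaves the lens ring 77 mm from the hinge
- dish: closed culture dish, 92 mm across and 14 mm high, lying loose on the rest; origin at the centre of its underside (9 mm above the desk), 93 mm from the post's axis
- dish_rest: fixed aluminium dish rest: a round saucer 106 mm across, with a low lip 12.5 mm above the desk, on a flat strip clamped round the foot of the post. Origin on the desk on the post's axis, its x axis points to the saucer's centre, 93 mm away
- saucer (a point): centre of the saucer floor of the rest, 9 mm above the desk
- amber_bottle: bystander: small brown bottle, 51 mm across and 120 mm high; origin at the centre of its underside
- timer: bystander: white bench timer lying flat, 70 x 72 x 18 mm; origin at the centre of its underside
- specimen_jar: bystander: clear jar with a screw lid, 63 mm across and 66 mm high; origin at the centre of its underside
Mind the look-alikes: they are no part of the job. Of the things that look like the dish_rest, the larger one is meant.

How it is judged:
At the end, for the whole second after the job is handed in: The lens's centre is within 15 mm, seen from above, of the dish's centre, the lens is level within 0.12 rad (7 degrees), and the dish lies flat in the saucer of its rest (horizontal distance between lens_centre and dish below 0.015 m and value of joint tilt between -0.12 and 0.12 rad and z of dish in the frame of dish_rest between 0.006 and 0.012 m and angle between dish's own z axis and vertical below 0.05 rad and horizontal distance between dish and saucer below 0.006 m); the robot touches nothing.
It fails at once if the dish is lifted or knocked from where it lay (moved by more than 15 mm) (distance of dish from where it was at the start of the episode above 0.015 m).
It fails at once if a bystander (amber bottle, timer or specimen jar) is moved by more than 25 mm (distance of any of amber_bottle, timer, specimen_jar from where it was at the start of the episode above 0.025 m).
It also fails if it takes over 45 s, if anything falls off the work surface, if the arm or the gripper's body presses on something with over 40 N, if the wrist force passes 120 N, or if a joint passes its speed limit or range.

ROBOT

A 6-joint arm with a two-finger parallel gripper is mounted at the origin on the work surface; the furniture and walls round the work are solid. World frame = base frame: x ahead of the robot, y to its left, z up, the work surface at z = 0. Lengths are in m, angles in rad, forces in N, time in s.
With the tool pointing down it reaches from about 0.275 to 0.825 m from the base axis. Payload 4.9 kg.
Tool frame: the origin (TCP) lies at the very end of the fingers, on their centre line; the grasp point (between the pads) lies 19 mm behind it; x points along the fingers, y is the direction in which the jaws open and shut, and the axes are right-handed (so a half turn about x gives the same grasp; the last joint's range is limited). The gripper opens to 85 mm and grips with 20 to 120 N. Pads are 22 mm wide; open, the fingers measure 114 mm over their backs; the gripper's body (76 mm by 85 mm) begins 54 mm behind the grasp point. The pads swing forward as they close: fully open they stand 13 mm farther back than shut.
Start: joints at [1.081, 0.326, -0.193, 1.052, 0, 1.437], TCP at [0.192, 0.516, 0.202] pointing down, gripper open.
Joint ranges: [-2.65, 2.65], [-0.97, 1.79], [-1.3, 1.35], [-1.93, 2.1], [-1.47, 1.37], [-3.14, 3.14]. Speed limits (rad/s): [2.57, 2.57, 3.14, 3.14, 3.14, 3.14].

INTERFACE

Orientations are given as a unit quaternion [x, y, z, w].
In Python, from plant import r gives the robot as it stands. The module is installed in compiled form; this text tells all that it offers.
- The arm moves only by the shell command python3 -m handwheel 'ROWS' [FORCE]. ROWS is JSON, a list of rows, each a list of 7 numbers: the turn, a rotation vector about the tool's x, y, z in degrees, then the shift along the tool's x, y, z in mm, then the finger opening in mm, from 0 to 85.4. A call has 1 to 20 rows; each row is the pose to reach, as a shift and turn from the pose commanded when the call began, along the tool's axes at that moment; what a row does not reach only later rows make up. A row lasts 1/12 s, in which the tool goes at most 41.7 mm and 7.16 degrees, less where a joint would pass 70% of its speed; a pose out of reach is approached as far as the arm can. A call with a gripper value outside its range is refused whole. The fingers move at their own pace and stop on an object; FORCE is the grip in N (left out, the last holds). Time passes only in rows, so rows that repeat a pose let the fingers close. It gives the time, the measured TCP pose, the force and the opening at its end, in the units of the state.
- r.state(): the state, without advancing time (a new reading comes with each control period).
- r.get_image(name): name is "scene" or "top"; returns (picture, depth): 400x640x3 uint8, red, green, blue; 400x640 float32, m along the optical axis (not along the pixel's ray), 0 where there is no reading.
- r.camera_model(name): a dict with "intrinsics" (3x3 intrinsics, pixels), "extrinsics" (4x4, takes a point from camera to world coordinates). Camera axes: x right, y down, z forward; pixel columns grow to the right and rows downward; lengths in m; the calibration is good to about 2 mm. A picture is of the moment at which its call begins. camera_model takes no time and is no camera call.
- r.hand_in(): hands the job in, once; it reports no verdict.
The state is a dict: "time": time; "q": joint angles; "qvel": joint speeds; "effort": joint torques, N m; "ee_pos": TCP position; "eef_rot": TCP orientation; "force": force on the tool from outside, world axes, zero at the start; "moment": the same for the moment, N m; "opening": finger opening in m.
Only numpy, scipy, OpenCV 4.12 (cv2) and the standard library are available. Lean on these libraries where they do the work, as an engineer would, in place of code of your own. Each camera call takes 0.05 s, during which the arm holds its last target. There are 200 camera calls.

## Working session

There is one attempt and no reset: what is moved stays moved. The work goes in short steps, Python scripts to look and compute and a shell command to move; the robot and the scene stay as the last step left them, time stands still between calls to the robot, and variables do not carry over. Pictures are saved under pics/ and viewed, about 8 in all and at most 12, crops included, and the job is handed in when it is done.

```bash
mkdir -p pics
cat > h.py <<'E'
import numpy as np,cv2
from plant import r
def grab(n,tag):
    im,d=r.get_image(n); cv2.imwrite(f'pics/{tag}.png',im[:,:,::-1]); np.savez(f'pics/{tag}.npz',im=im,d=d); return im,d
def pts(n,d):
    m=r.camera_model(n);K=np.array(m['intrinsics']);T=np.array(m['extrinsics'])
    v,u=np.mgrid[:d.shape[0],:d.shape[1]]
    c=np.stack([(u-K[0,2])/K[0,0]*d,(v-K[1,2])/K[1,1]*d,d],-1)
    return c@T[:3,:3].T+T[:3,3]
E
python3 - <<'E'
from h import *
a,_=grab('scene','s0');b,_=grab('top','t0')
for n in('scene','top'):
    m=r.camera_model(n);print(np.round(m['extrinsics'],3).tolist(),np.array(m['intrinsics']).tolist())
s=r.state();print(s['ee_pos'],s['eef_rot'],s['time'])
E
```

```text
[[0.684, -0.546, 0.483, 0.007], [-0.729, -0.525, 0.439, -0.324], [0.014, -0.653, -0.758, 0.746], [0.0, 0.0, 0.0, 1.0]] [[382.76323272983393, 0.0, 318.4370647223255], [0.0, 382.76323272983393, 203.19600589518072], [0.0, 0.0, 1.0]]
[[0.006, -0.984, 0.179, 0.265], [-1.0, -0.01, -0.021, 0.061], [0.022, -0.178, -0.984, 0.927], [0.0, 0.0, 0.0, 1.0]] [[428.3205393016459, 0.0, 325.69433934585027], [0.0, 428.3205393016459, 200.53696613146906], [0.0, 0.0, 1.0]]
[0.19129865 0.51503048 0.20169425] [ 0.1246023   0.69611792 -0.12566567  0.69577456] 0.1
```

View pics/s0.png

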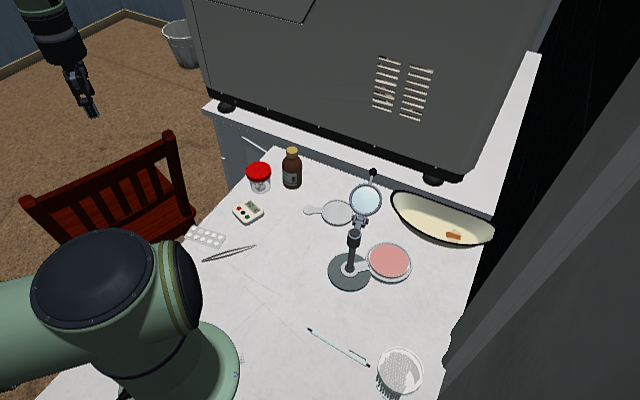

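View pics/t0.png

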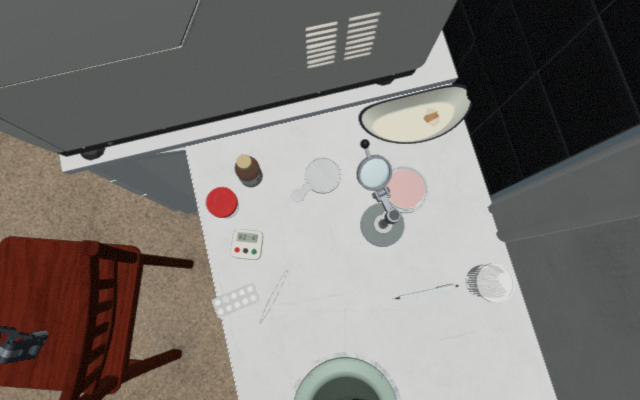

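Scene view: pink dish on its rest at (390,260), lens ring (366,200), ball (373,172), post (351,255). Top view: dish (405,189), lens (374,173), ball (365,144), foot (382,224), empty disc (322,175). There are two candidates for the dish_rest: the disc with a strip at top (322,175), which looks smaller and empty, and the saucer under the pink dish, joined to the post foot. The second fits the description. I'll measure both and check an enlarged crop.

```bash
cat > meas.py <<'E'
from h import *
from scipy.optimize import least_squares
def ray(n,u,v):
    m=r.camera_model(n);K=np.array(m['intrinsics']);T=np.array(m['extrinsics'])
    d=T[:3,:3]@np.linalg.inv(K)@[u,v,1];return T[:3,3],d/np.linalg.norm(d)
def plane(n,u,v,z):
    o,d=ray(n,u,v);return o+d*(z-o[2])/d[2]
def tri(a,b):
    (o,d),(p,e)=ray('scene',*a),ray('top',*b)
    A=np.stack([d,-e],1);t=np.linalg.lstsq(A,p-o,rcond=None)[0]
    x,y=o+d*t[0],p+e*t[1];return (x+y)/2,np.linalg.norm(x-y)
def cen(mask,roi):
    x0,x1,y0,y1=roi;m=np.zeros_like(mask,dtype=np.uint8);m[y0:y1,x0:x1]=mask[y0:y1,x0:x1]
    n,l,s,c=cv2.connectedComponentsWithStats(m);i=1+np.argmax(s[1:,4]);return c[i],s[i],l==i
E
python3 - <<'E'
from meas import *
I={};D={}
for n,t in(('scene','s0'),('top','t0')):
    z=np.load(f'pics/{t}.npz');I[n]=z['im'].astype(int);D[n]=z['d']
pink=lambda i:((i[...,0]-i[...,1]>35)&(i[...,0]>150)).astype(np.uint8)
dark=lambda i:(i.max(-1)<60).astype(np.uint8)
for n,roi in(('scene',(350,430,225,300)),('top',(370,440,150,225))):
    c,s,m=cen(pink(I[n]),roi);P=pts(n,D[n])[m];print(n,'pink',c,s,plane(n,*c,.02),np.median(P,0))
B={}
for n,roi in(('scene',(364,382,165,182)),('top',(357,373,137,152))):
    c,s,m=cen(dark(I[n]),roi);P=pts(n,D[n])[m];B[n]=c;print(n,'ball',c,s,np.median(P,0))
print('ball',tri(B['scene'],B['top']))
# foot: top at z=12
P=pts('top',D['top'])
m=(abs(P[...,2]-.012)<.006);i=I['top']
mm=m&(i.max(-1)<150)&(i.max(-1)>60); mm[:195]=0;mm[255:]=0;mm[:,:350]=0;mm[:,415:]=0
cs=cv2.findContours(mm.astype(np.uint8),0,1)[0];c=max(cs,key=cv2.contourArea);h=cv2.convexHull(c)
q=np.array([plane('top',u,v,.012)[:2] for u,v in h[:,0]])
f=least_squares(lambda x:np.hypot(*(q-x[:2]).T)-.048,q.mean(0),loss='soft_l1',f_scale=.001);print('foot',f.x,np.abs(f.fun).mean())
for n,(u,v) in(('top',(322,175)),('top',(249,170)),('top',(247,244)),('top',(221,202)),('top',(390,215))):print(u,v,P[v,u])
# heights of the machine/bowl near
for u,v in((300,140),(395,80),(430,60),(365,115),(440,135),(460,95),(480,180)):print('env',u,v,P[v,u])
a=cv2.resize(cv2.imread('pics/t0.png')[110:260,280:480],None,fx=4,fy=4,interpolation=cv2.INTER_CUBIC);cv2.imwrite('pics/c0.png',a)
E
```

```text
scene pink [388.69842932 260.16753927] [370 245  38  32 955] [ 0.45676443 -0.13117541  0.02      ] [ 0.45482824 -0.13178994  0.0227639 ]Traceback (most recent call last):
  File "<stdin>", line 8, in <module>
  File "meas.py", line 14, in cen
    n,l,s,c=cv2.connectedComponentsWithStats(m);i=1+np.argmax(s[1:,4]);return c[i],s[i],l==i
                                                    ~~~~~~~~~^^^^^^^^^
    return _wrapfunc(a, 'argmax', axis=axis, out=out, **kwds)
    return bound(*args, **kwds)
ValueError: attempt to get argmax of an empty sequence
```

```bash
cat > m1.py <<'E'
from meas import *
I={};D={}
for n,t in(('scene','s0'),('top','t0')):
    z=np.load(f'pics/{t}.npz');I[n]=z['im'].astype(int);D[n]=z['d']
print(I['top'][189,412],I['scene'][262,390])
pink=lambda i:((i[...,0]-i[...,1]>20)&(i[...,0]>120)).astype(np.uint8)
dark=lambda i:(i.max(-1)<60).astype(np.uint8)
for n,roi in(('scene',(350,430,225,300)),('top',(370,440,150,225))):
    c,s,m=cen(pink(I[n]),roi);P=pts(n,D[n])[m];print(n,'pink',c,s,plane(n,*c,.02),np.median(P,0))
    cs=cv2.findContours(m.astype(np.uint8),0,1)[0];h=cv2.convexHull(max(cs,key=cv2.contourArea))[:,0]
    q=np.array([plane(n,u,v,.02)[:2] for u,v in h]);f=least_squares(lambda x:np.hypot(*(q-x[:2]).T)-x[2],[*q.mean(0),.04],loss='soft_l1',f_scale=.001);print('circle',f.x)
B={}
for n,roi in(('scene',(364,382,165,182)),('top',(357,373,137,152))):
    c,s,m=cen(dark(I[n]),roi);P=pts(n,D[n])[m];B[n]=c;print(n,'ball',c,s,np.median(P,0))
print('ball',tri(B['scene'],B['top']))
P=pts('top',D['top'])
m=(abs(P[...,2]-.012)<.006);i=I['top']
mm=m&(i.max(-1)<150)&(i.max(-1)>60); mm[:195]=0;mm[255:]=0;mm[:,:350]=0;mm[:,415:]=0
cs=cv2.findContours(mm.astype(np.uint8),0,1)[0];c=max(cs,key=cv2.contourArea);h=cv2.convexHull(c)
q=np.array([plane('top',u,v,.012)[:2] for u,v in h[:,0]])
f=least_squares(lambda x:np.hypot(*(q-x[:2]).T)-.048,q.mean(0),loss='soft_l1',f_scale=.001);print('foot',f.x,np.abs(f.fun).mean())
for u,v in((322,175),(249,170),(247,244),(221,202),(390,215)):print(u,v,P[v,u])
for u,v in((300,140),(395,80),(430,60),(365,115),(365,100),(440,135),(460,95),(466,105),(480,180),(495,215),(510,220)):print('env',u,v,P[v,u])
a=cv2.resize(cv2.imread('pics/t0.png')[110:260,280:480],None,fx=4,fy=4,interpolation=cv2.INTER_CUBIC);cv2.imwrite('pics/c0.png',a)
E
python3 m1.py
```

```text
[211 180 175] [207 151 146]
scene pink [388.77699294 260.22704339] [370 244  39  33 991] [ 0.45675976 -0.13139493  0.02      ] [ 0.4547874  -0.13197762  0.0227639 ]
circle [ 0.45780128 -0.13051208  0.0425583 ]
top pink [405.3559633  188.27889908] [ 386  170   38   38 1090] [ 0.45896938 -0.13159054  0.02      ] [ 0.45871114 -0.13071659  0.0222977 ]
circle [ 0.45943748 -0.13010707  0.04174512]
scene ball [372.6        171.81818182] [369 168   8   9  55] [ 0.50089778 -0.0253523   0.19223579]
top ball [364.41666667 143.5625    ] [361 140   8   8  48] [ 0.50233592 -0.02306367  0.19333794]
ball (array([ 0.50410992, -0.02379138,  0.18846662]), np.float64(0.0010118520063377614))
foot [ 0.3815464  -0.07991272] 0.0015249770980551149
322 175 [0.49031642 0.04963098 0.00459384]
249 170 [0.47771302 0.19680619 0.09166204]
247 244 [0.33583579 0.20734135 0.01552334]
221 202 [0.41656034 0.25499386 0.06657422]
390 215 [ 0.38023012 -0.07375814  0.15317546]
env 300 140 [ 0.57284642  0.0999175  -0.00263914]
env 395 80 [ 0.6947748  -0.10849461  0.05258117]
env 430 60 [ 0.7437307  -0.18764322  0.0524553 ]
env 365 115 [ 0.61938373 -0.04357275  0.03583621]
env 365 100 [ 0.64927966 -0.04255763  0.04761464]
env 440 135 [ 0.57152047 -0.20414111  0.04762209]
env 460 95 [ 0.67257662 -0.25886038  0.02922534]
env 466 105 [ 0.64641224 -0.26899061  0.03518567]
env 480 180 [ 0.48425812 -0.30465508 -0.00126002]
env 495 215 [ 0.40254322 -0.32570587  0.01690824]
env 510 220 [ 0.38416104 -0.33211131  0.07269304]
```

View pics/c0.png

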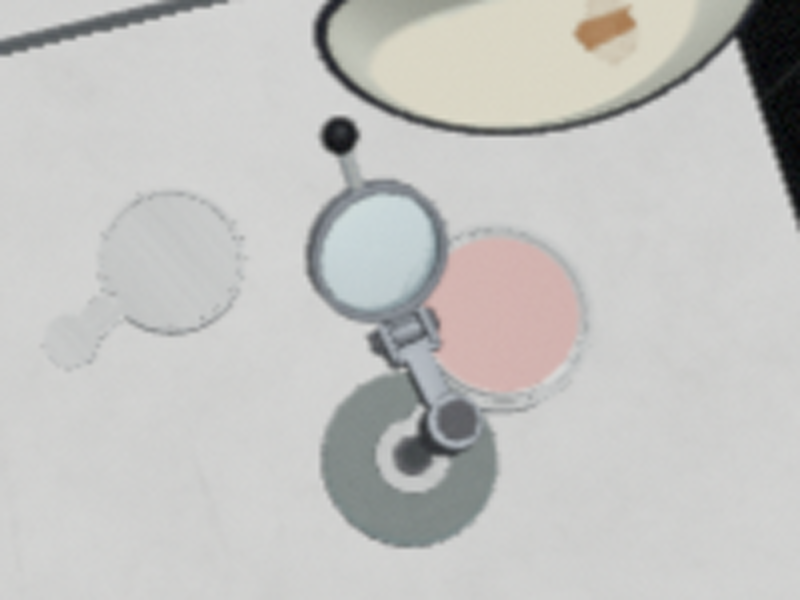

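Crop: the magnifier's rest is the larger saucer (under the pink dish at crop (510,320)) joined to the post's foot. The disc at crop (170,262) is smaller, empty and has no stand, so it is the look-alike. Plan: grip the ball from above with the jaws tangential, swing it about the post and lower it.

```bash
cat > goto.py <<'E'
import sys,numpy as np
from scipy.spatial.transform import Rotation as Ro
from plant import r
def to(p,yaw=None,s=None):
    s=s or r.state();R=Ro.from_quat(s['eef_rot']);out=(R.inv().apply(np.array(p)-s['ee_pos'])*1e3).round(1)
    rv=None
    if yaw is not None:
        c=[]
        for y in(yaw,yaw+180):
            a=np.radians(y);Y=np.array([np.cos(a),np.sin(a),0]);X=np.array([0,0,-1.]);G=Ro.from_matrix(np.stack([X,Y,np.cross(X,Y)],1))
            c.append((R.inv()*G).as_rotvec(degrees=True).round(1))
        rv=c
    return out,rv
E
python3 - <<'E'
from goto import *
s=r.state();print(s['q'].round(3) if hasattr(s['q'],'round') else s['q'],Ro.from_quat(s['eef_rot']).as_matrix().round(3).tolist())
for p in([.192,.516,.30],[.504,-.024,.30],[.504,-.024,.17]):print(p,to(p,114.6))
E
```

```text
[ 1.081  0.327 -0.193  1.052  0.     1.437] [[-0.001, 0.348, 0.937], [-0.001, 0.937, -0.348], [-1.0, -0.002, -0.0]]
[0.192, 0.516, 0.3] (array([-98.3,   1. ,   0.3]), [array([-45. ,  -0. ,   0.1]), array([1.35e+02, 1.00e-01, 1.00e-01])])
[0.504, -0.024, 0.3] (array([ -97.8, -396.5,  480.9]), [array([-45. ,  -0. ,   0.1]), array([1.35e+02, 1.00e-01, 1.00e-01])])
[0.504, -0.024, 0.17] (array([  32.2, -396.3,  480.9]), [array([-45. ,  -0. ,   0.1]), array([1.35e+02, 1.00e-01, 1.00e-01])])
```

```bash
python3 -m handwheel '[[0,0,0,-40,0,0,50],[0,0,0,-80,0,0,50],[-5,0,0,-98,-25,30,50],[-10,0,0,-98,-50,60,50],[-15,0,0,-98,-75,90,50],[-20,0,0,-98,-100,121,50],[-25,0,0,-98,-125,152,50],[-30,0,0,-98,-150,182,50],[-35,0,0,-98,-175,212,50],[-40,0,0,-98,-200,243,50],[-45,0,0,-98,-225,273,50],[-45,0,0,-98,-250,303,50],[-45,0,0,-98,-275,334,50],[-45,0,0,-98,-300,364,50],[-45,0,0,-98,-325,394,50],[-45,0,0,-98,-350,425,50],[-45,0,0,-98,-375,455,50],[-45,0,0,-98,-396,481,50],[-45,0,0,-98,-396,481,50],[-45,0,0,-98,-396,481,50]]'
python3 - <<'E'
from goto import *
s=r.state();print(s['q'],s['force']);print(to([.504,-.024,.1695],114.6))
E
```

```text
time: 1.77
ee_pos: [0.5047, -0.0246, 0.2994]
eef_rot: [-0.149, 0.692, 0.15, 0.691]
force: [-0.7, -0.5, -0.2]
opening: 0.05
[-1.95032584e-01  1.96729678e-01 -1.18142708e-01  1.25773816e+00
  2.40449816e-04 -6.21399087e-01] [-0.70460937 -0.46352393 -0.24952432]
(array([129.9,   0.6,  -0.2]), [array([-0.2, -0.1, -0.1]), array([ 1.798e+02, -1.000e-01,  1.000e-01])])
```

```bash
python3 -m handwheel '[[0,0,0,35,0,0,50],[0,0,0,70,0,0,50],[0,0,0,95,0,0,50],[0,0,0,115,0,0,50],[0,0,0,130,0,0,50],[0,0,0,130,0,0,50],[0,0,0,130,0,0,50]]' 20
python3 - <<'E'
from h import *
a,_=grab('scene','s1');b,_=grab('top','t1')
c=np.hstack([cv2.resize(x[y:y+130,u:u+130,::-1],(400,400)) for x,u,y in((a,300,130),(b,310,90))]);cv2.imwrite('pics/c1.png',c)
E
```

```text
time: 2.35
ee_pos: [0.5033, -0.022, 0.1701]
eef_rot: [-0.151, 0.691, 0.152, 0.69]
force: [0.1, -0.6, -1.4]
opening: 0.0501
```

View pics/c1.png

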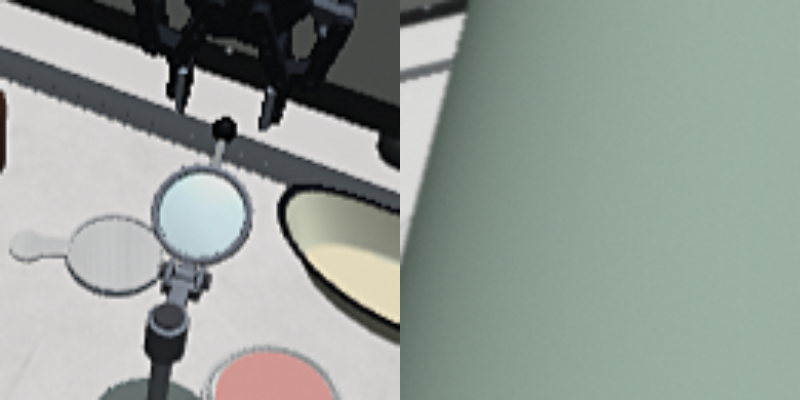

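The scene crop shows the ball (225,128) between the fingertips (180,108) and (265,125), nicely centred; the top view is blocked by the arm. I'll go 4 mm deeper and close.

```bash
python3 -m handwheel '[[0,0,0,4,0,0,40],[0,0,0,4,0,0,25],[0,0,0,4,0,0,10],[0,0,0,4,0,0,10],[0,0,0,4,0,0,10],[0,0,0,4,0,0,10],[0,0,0,4,0,0,10],[0,0,0,4,0,0,10]]' 30
python3 - <<'E'
from goto import *
s=r.state();print(s['force'])
# arc relative rows: tool frame, from here
c=np.array([.3815,-.080]);b0=np.array(s['ee_pos']);R=Ro.from_quat(s['eef_rot'])
v=b0[:2]-c;a0=np.degrees(np.arctan2(v[1],v[0]));print('a0',a0,np.hypot(*v),b0)
g=b0[2]-.1885
a1=np.degrees(np.arctan2(-.0505,.077));t0=.604
N=16
for k in range(1,N+1):
    f=k/N;a=np.radians(a0+(a1-a0)*f);t=t0*(1-f);rad=.05+.103*np.cos(t);z=.130+.103*np.sin(t)+g
    p=np.array([c[0]+rad*np.cos(a),c[1]+rad*np.sin(a),z])
    print(round(-(a1-a0)*f,1),(R.inv().apply(p-b0)*1e3).round(0))
E
```

```text
time: 3.12
ee_pos: [0.5045, -0.0232, 0.1664]
eef_rot: [-0.151, 0.691, 0.151, 0.691]
force: [-0.2, 0.0, 0.3]
opening: 0.0101
[-0.20942587  0.01081091  0.25317156]
a0 24.778700664780136 0.13548852646233012 [ 0.50451455 -0.02321478  0.16639235]
3.6 [ 3. -9.  1.]
7.3 [  7. -18.   2.]
10.9 [ 10. -27.   3.]
14.5 [ 13. -36.   3.]
18.1 [ 17. -45.   2.]
21.8 [ 21. -54.   0.]
25.4 [ 24. -63.  -2.]
29.0 [ 28. -72.  -6.]
32.6 [ 32. -81.  -9.]
36.3 [ 35. -89. -14.]
39.9 [ 39. -97. -19.]
43.5 [  43. -105.  -25.]
47.2 [  47. -112.  -32.]
50.8 [  51. -118.  -39.]
54.4 [  55. -124.  -46.]
58.0 [  59. -130.  -54.]
```

Opening reached 10 mm, so the 18 mm ball is not between the pads. Looking.

Run:
```python
from h import *
a,d=grab('scene','s2');P=pts('scene',d)
cv2.imwrite('pics/c2.png',cv2.resize(a[120:240,320:440,::-1],(600,600),interpolation=cv2.INTER_CUBIC))
```

```text
(no output)
```

View pics/c2.png

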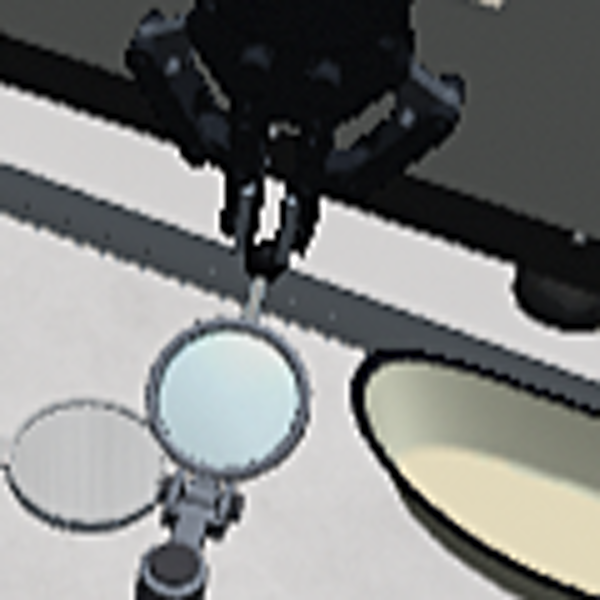

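Run:
```python
from h import *
z=np.load('pics/s2.npz');P=pts('scene',z['d']);P0=pts('scene',np.load('pics/s0.npz')['d'])
for v in range(154,178,2): print(v,[ (u,*(P[v,u]*1e3).round(0).astype(int)) for u in range(366,384,2)])
print('before'); 
for v in(168,172,176): print(v,[ (u,*(P0[v,u]*1e3).round(0).astype(int)) for u in range(368,380,2)])
```

```text
154 [(366, np.int64(487), np.int64(-12), np.int64(241)), (368, np.int64(488), np.int64(-16), np.int64(243)), (370, np.int64(490), np.int64(-19), np.int64(244)), (372, np.int64(503), np.int64(-16), np.int64(233)), (374, np.int64(632), np.int64(59), np.int64(103)), (376, np.int64(636), np.int64(55), np.int64(103)), (378, np.int64(494), np.int64(-34), np.int64(250)), (380, np.int64(497), np.int64(-37), np.int64(251)), (382, np.int64(499), np.int64(-41), np.int64(252))]
156 [(366, np.int64(484), np.int64(-14), np.int64(239)), (368, np.int64(487), np.int64(-17), np.int64(240)), (370, np.int64(489), np.int64(-20), np.int64(240)), (372, np.int64(498), np.int64(-19), np.int64(233)), (374, np.int64(673), np.int64(83), np.int64(55)), (376, np.int64(633), np.int64(53), np.int64(100)), (378, np.int64(495), np.int64(-35), np.int64(245)), (380, np.int64(498), np.int64(-37), np.int64(245)), (382, np.int64(498), np.int64(-42), np.int64(248))]
158 [(366, np.int64(491), np.int64(-11), np.int64(228)), (368, np.int64(489), np.int64(-17), np.int64(233)), (370, np.int64(492), np.int64(-19), np.int64(232))
[... 4752 characters left out ...]
.int64(50), np.int64(57)), (378, np.int64(642), np.int64(46), np.int64(56))]
172 [(368, np.int64(620), np.int64(61), np.int64(47)), (370, np.int64(498), np.int64(-21), np.int64(190)), (372, np.int64(498), np.int64(-26), np.int64(193)), (374, np.int64(501), np.int64(-29), np.int64(193)), (376, np.int64(506), np.int64(-30), np.int64(191)), (378, np.int64(630), np.int64(37), np.int64(57))]
176 [(368, np.int64(620), np.int64(59), np.int64(34)), (370, np.int64(495), np.int64(-25), np.int64(183)), (372, np.int64(498), np.int64(-27), np.int64(183)), (374, np.int64(502), np.int64(-29), np.int64(181)), (376, np.int64(625), np.int64(38), np.int64(46)), (378, np.int64(627), np.int64(33), np.int64(47))]
```

Depth shows the fingertips ending at z≈0.197 although the reported TCP is at z 0.166. The tips are about 30 mm higher than reported (xy agrees), so the jaws shut just above the ball, which has not moved. I'll open, go down 25 mm more, check the force, and close again.

```bash
python3 -m handwheel '[[0,0,0,0,0,0,50],[0,0,0,0,0,0,50],[0,0,0,0,0,0,50],[0,0,0,0,0,0,50],[0,0,0,10,0,0,50],[0,0,0,18,0,0,50],[0,0,0,25,0,0,50],[0,0,0,25,0,0,50],[0,0,0,25,0,0,30],[0,0,0,25,0,0,20],[0,0,0,25,0,0,10],[0,0,0,25,0,0,8],[0,0,0,25,0,0,8],[0,0,0,25,0,0,8],[0,0,0,25,0,0,8],[0,0,0,25,0,0,8]]' 30
python3 - <<'E'
from h import *
a,d=grab('scene','s3');print(r.state()['force'])
cv2.imwrite('pics/c3.png',cv2.resize(a[120:240,320:440,::-1],(600,600),interpolation=cv2.INTER_CUBIC))
E
```

```text
time: 4.5
ee_pos: [0.5048, -0.0233, 0.1416]
eef_rot: [-0.151, 0.691, 0.151, 0.691]
force: [1.3, -0.6, 0.4]
opening: 0.0157
[0.36131839 0.02803909 0.75982243]
```

View pics/c3.png

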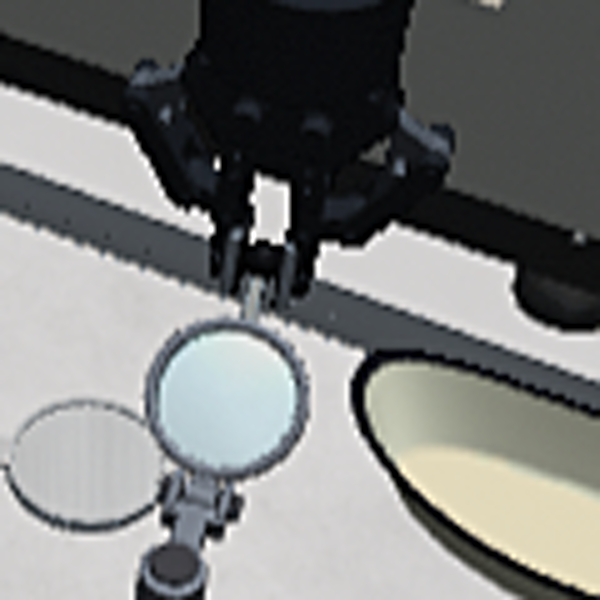

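The ball (crop (262,258)) now sits between the fingers, and the opening stopped at 15.7 mm. Running the arc computed earlier: 58° of swing while lowering the ball by 59 mm.

```bash
python3 -m handwheel '[[3.6,0,0,3,-9,1,8],[7.3,0,0,7,-18,2,8],[10.9,0,0,10,-27,3,8],[14.5,0,0,13,-36,3,8],[18.1,0,0,17,-45,2,8],[21.8,0,0,21,-54,0,8],[25.4,0,0,24,-63,-2,8],[29,0,0,28,-72,-6,8],[32.6,0,0,32,-81,-9,8],[36.3,0,0,35,-89,-14,8],[39.9,0,0,39,-97,-19,8],[43.5,0,0,43,-105,-25,8],[47.2,0,0,47,-112,-32,8],[50.8,0,0,51,-118,-39,8],[54.4,0,0,55,-124,-46,8],[58,0,0,59,-130,-54,8],[58,0,0,59,-130,-54,8],[58,0,0,59,-130,-54,8],[58,0,0,59,-130,-54,8]]'
python3 - <<'E'
from h import *
a,d=grab('scene','s4');print(r.state()['force'])
cv2.imwrite('pics/c4.png',cv2.resize(a[130:310,310:490,::-1],(600,600),interpolation=cv2.INTER_CUBIC))
E
```

```text
time: 6.13
ee_pos: [0.5104, -0.1643, 0.0827]
eef_rot: [0.202, 0.677, -0.203, 0.678]
force: [2.3, -2.6, -0.8]
opening: 0.0155
[ 2.33019417 -3.46905107 -0.63801401]
```

View pics/c4.png

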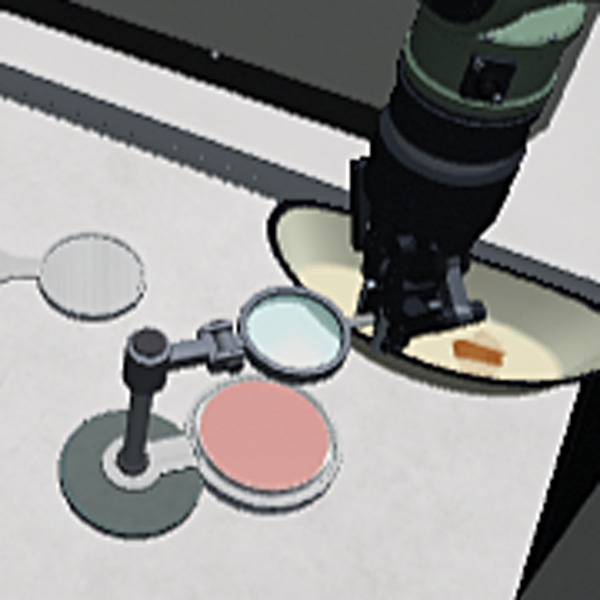

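The lens now hangs over the dish (crop lens (295,333), dish (265,440)) and looks about level. Measuring before I release.

```bash
cat > chk.py <<'E'
from meas import *
import sys
from scipy.optimize import least_squares
for n in sys.argv[2:]:
    im,d=grab(n,n+sys.argv[1]);P=pts(n,d);i=im.astype(int)
    L=np.array([.4592,-.131]);f=np.array([.3815,-.080]);e=(L-f)/np.hypot(*(L-f))
    x=(P[...,:2]-f)@e;y=(P[...,:2]-f)@[-e[1],e[0]];z=P[...,2]
    m=(z>.095)&(z<.175)&(np.hypot(x-.093,y)<.043)&(x<.132)&(x>.058)
    q=np.stack([x,y,z],-1)[m];A=np.c_[q[:,0]-.093,q[:,1],np.ones(len(q))]
    s=least_squares(lambda k:A@k-q[:,2],[0,0,.136],loss='soft_l1',f_scale=.002).x
    print(n,len(q),'slope rad',s[:2].round(3),'z',s[2].round(4))
    mm=(m*255).astype(np.uint8);h=cv2.convexHull(np.argwhere(m)[:,::-1].astype(np.int32));(c,ax,an)=cv2.fitEllipse(h)
    w=plane(n,*c,s[2]-.003);print(' lens centre',w.round(4),'along/side',((w[:2]-f)@e).round(4),((w[:2]-f)@[-e[1],e[0]]).round(4))
    pk=((i[...,0]-i[...,1]>20)&(i[...,0]>120)&(np.hypot(x-.093,y)<.06)&(z<.04))
    hp=cv2.convexHull(np.argwhere(pk)[:,::-1].astype(np.int32))[:,0]
    qq=np.array([plane(n,u,v,.02)[:2] for u,v in hp]);k=least_squares(lambda t:np.hypot(*(qq-t).T)-.042,qq.mean(0),loss='soft_l1',f_scale=.001).x;print(' dish',k.round(4))
s=r.state();print(s['time'],s['force'],s['ee_pos'])
E
python3 chk.py 5 scene
```

```text
scene 800 slope rad [-0.012  0.019] z 0.1335
 lens centre [ 0.4586 -0.1322  0.1305] along/side 0.0931 -0.0013
 dish [ 0.4579 -0.1307]
6.2333 [ 2.7885684  -3.47886753 -0.54801521] [ 0.51056416 -0.16407638  0.08275236]
```

Held: tilt slope about -0.01 rad and lens centre within 2 mm of the dish. Releasing, backing straight up and moving clear of the top view.

```bash
python3 -m handwheel '[[0,0,0,0,0,0,15],[0,0,0,0,0,0,25],[0,0,0,0,0,0,50],[0,0,0,0,0,0,50],[0,0,0,0,0,0,50],[0,0,0,0,0,0,50],[0,0,0,-10,0,0,50],[0,0,0,-30,0,0,50],[0,0,0,-60,0,0,50],[0,0,0,-95,0,0,50],[0,0,0,-135,0,0,50],[0,0,0,-170,0,0,50],[0,0,0,-200,0,0,50],[0,0,0,-200,0,0,50]]'
python3 - <<'E'
from goto import *
print(to([.3,.35,.3]))
E
```

```text
time: 7.4
ee_pos: [0.5123, -0.1651, 0.29]
eef_rot: [0.202, 0.673, -0.204, 0.681]
force: [0.6, -0.2, 1.1]
opening: 0.0499
(array([ -14.6,  313.3, -460.6]), None)
```

```bash
python3 -m handwheel '[[0,0,0,-10,25,-20,50],[0,0,0,-14,45,-50,50],[0,0,0,-14,67,-83,50],[0,0,0,-14,89,-116,50],[0,0,0,-14,111,-149,50],[0,0,0,-14,133,-182,50],[0,0,0,-14,155,-215,50],[0,0,0,-14,177,-248,50],[0,0,0,-14,199,-281,50],[0,0,0,-14,221,-314,50],[0,0,0,-14,243,-347,50],[0,0,0,-14,265,-380,50],[0,0,0,-14,287,-413,50],[0,0,0,-14,313,-450,50],[0,0,0,-14,313,-460,50],[0,0,0,-14,313,-460,50],[0,0,0,-14,313,-460,50]]'
python3 chk.py 6 scene top
```

```text
time: 8.82
ee_pos: [0.297, 0.3507, 0.2964]
eef_rot: [0.202, 0.677, -0.203, 0.678]
force: [0.4, -0.7, -0.2]
opening: 0.0503
scene 806 slope rad [-0.009  0.016] z 0.1334
 lens centre [ 0.4586 -0.1321  0.1304] along/side 0.0931 -0.0013
 dish [ 0.4579 -0.1307]
top 985 slope rad [-0.015 -0.003] z 0.1331
 lens centre [ 0.46   -0.1318  0.1301] along/side 0.0941 -0.0003
 dish [ 0.4595 -0.13  ]
8.9167 [ 0.74993773 -0.35963631  0.36884331] [0.29800402 0.34983648 0.29648239]
```

View pics/top6.png

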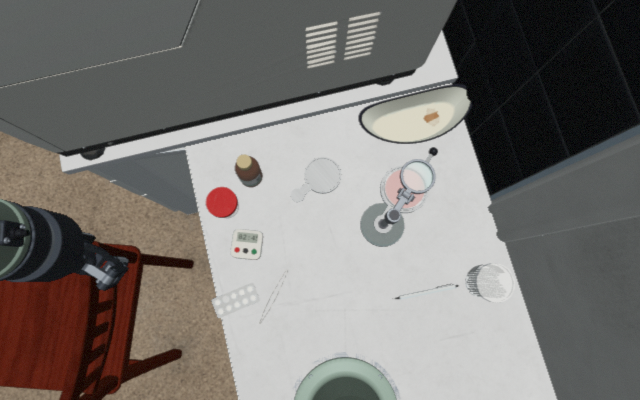

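The lens (417,176) is above the dish (403,190); the offset in the picture is parallax. The arm is clear, and the bottle (249,170), timer (247,244) and jar (221,202) have not moved. Handing in.

```bash
python3 -c "
from plant import r
print(r.hand_in())"
```

```text
the job is handed in; nothing more can be done
None
```

The magnifier is set over the dish and level, and I handed the job in about 9 s into the 45 s limit. I gripped the ball from above, swung the arm about 58° clockwise round the post while lowering the lens by about 35°, then let go and moved the arm clear.

**Last checks, both cameras:**
- **Lens over dish:** the centres are 1.5–2 mm apart (limit 15 mm).
- **Tilt:** about -0.01 rad (limit ±0.12).
- **Dish:** still in its rest, with no measurable shift.
- **Bystanders:** the bottle, timer and jar are at the same image positions as at the start.

**What disagreed:** the first grip closed just above the ball. Depth showed the fingertips about 30 mm higher than the reported TCP. I went 25 mm deeper and the second grip held, though the opening read 15.7 mm on the 18 mm ball. I did not find the cause of either mismatch. The hand-in gave no verdict.

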